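# Square up and mark mill blade blanks

## Robot

A 6-joint arm with a two-finger parallel gripper is mounted at the origin on the work surface. World frame = base frame: x ahead of the robot, y to its left, z up, the work surface at z = 0. Lengths are in mm, angles in rad, forces in N, time in s.
With the tool pointing down it reaches from about 275 to 750 mm from the base axis. Payload 10.2 kg.
Tool frame: the origin (TCP) lies midway between the tips of the shut fingers; the grasp point (between the pads) lies 19 mm behind it; z points along the fingers, y is the line along which they close (so a half turn about z gives the same grasp; the last joint's range is limited). The gripper opens to 85 mm and grips with 20 to 120 N. Pads are 22 mm wide; open, the fingers measure 114 mm over their backs; the gripper's body (76 mm by 85 mm) begins 54 mm behind the grasp point. The pads swing forward as they close: fully open they stand 13 mm farther back than shut.
Start: joints at [-1.489, 0.313, 1.498, -0, 1.331, -0.223], TCP at [157.541, -500.811, 231.294] pointing down, gripper open.
Joint ranges: [-2.94, 2.94], [-0.97, 2.17], [0.19, 2.56], [-1.23, 4.37], [0.02, 3.11], [-2.88, 2.88]. Speed limits (rad/s): [2.39, 2.39, 3.01, 3.14, 3.14, 3.14].

## Interface

Orientations are given as a unit quaternion [w, x, y, z].
In Python, from rig import ctrl, capture, camera_info gives the robot as it stands.
- The arm moves only by the tool apply_moves, never from a script. Its argument "targets" is a list of rows, each a list of 3 entries, a list of its own where there are three numbers: the finger opening in mm, from 0 to 85.4, then the shift along the world's x, y, z in mm, then the turn, a rotation vector about the world's x, y, z in degrees. In form: [[grip, [dx, dy, dz], [rx, ry, rz]], ...]. A call has 1 to 20 rows; each row is the pose to reach, as a shift and turn from the pose commanded when the call began; what a row does not reach only later rows make up. A row lasts 1/10 s, in which the tool goes at most 50 mm and 8.59 degrees, less where a joint would pass 70% of its speed; a pose out of reach is approached as far as the arm can. A call with a gripper value outside its range is refused whole. The fingers move at their own pace and stop on an object; "squeeze" is the grip in N (left out, the last holds). Time passes only in rows, so rows that repeat a pose let the fingers close. It gives the time, the measured TCP pose, the force, the opening and the grip force at its end, in the units of the state.
- ctrl.sense(): the state, without advancing time (a new reading comes with each control period).
- capture(name): name is "scene" or "top" or "wrist"; returns (picture, depth): 420x560x3 uint8, blue, green, red; 420x560 float32, mm along the optical axis (not along the pixel's ray), 0 where there is no reading.
- camera_info(name): a dict with "vfov" (degrees; the focal length in pixels is half the picture's height over the tangent of half this angle, whatever the lens; pixels are square), "cx", "cy" (the principal point, pixels), "extrinsics" (4x4, takes a point from camera to world coordinates). Camera axes: x right, y down, z forward; pixel columns grow to the right and rows downward; lengths in mm; the calibration is good to about 2 mm. A picture is of the moment at which its call begins: read the wrist's pose just before it. camera_info takes no time and is no camera call; for the wrist camera it gives the pose at the moment of the call.
- ctrl.finish_job(): hands the job in; it is judged then, once.
The state is a dict: "time_s": time; "joints": joint angles; "dq": joint speeds; "tau": joint torques, N m; "eef_pos": TCP position; "ee_rot": TCP orientation; "force": force on the tool from outside, world axes, zero at the start; "wrist_torque": the same for the moment, N m; "grip_width": opening from 0.0 (shut) to 1.0 (fully open); "grip_force": force on a finger pad.
Only numpy, scipy, OpenCV 4.12 (cv2) and the standard library are available. Lean on these libraries where they do the work, as an engineer would, in place of code of your own. Each camera call takes 0.05 s, during which the arm holds its last target. There are 200 camera calls.

## Task

Load every blue blade blank from the plywood board onto the bed of the marking press, lying side by side with one end towards the stop fence; then lay the straightedge flush across all their free ends, pushing them home so that every blank also butts squarely against the fence, and let go of it. With the straightedge left standing there, press the yellow pedal fully down to its stop for a moment and let it up. Then put the straightedge back upright along its black rubber rest and lay all the blanks back flat on the plywood board (not on one another), leaving the other objects alone.

Things in the scene. Friction and masses are not known exactly. Their poses are not given: they have to be found in the camera images.
- press: Fixed bench marking press. Origin on the table, midway along and below the upright face of its stop fence; +x runs from the fence out along the bed, away from the robot; y along the fence. Bed: flat steel, top 8 mm up, x 0 to 165, y -125 to 125 mm. Fence: grey housing behind x = 0, 45 mm high, 75 mm from x = -25 to -75. Blanks against the fence have their centres at x = 55, 22 mm up.
- mark_bar (a joint): Downward travel (m) of the dark marking bar with brass pins, driven by the pedal, 0 to 0.013. It overhangs the bed from the fence to press x = 7 mm, |y| < 115; raised, its pins are 50 mm and its top 72 mm above the table. It never reaches the blanks.
- pedal (a joint): Angle of the yellow treadle, rad: 0 up (sprung), 0.20 fully down on its stop; it counts as fully down above 0.18. Needs about 4 N to start and about 11 N at the stop, pressing at the pad point; springs back when released.
- pedal_pad (a point): Point on the top of the treadle's black rubber pad where it is pressed, 110 mm from the hinge line, 61 mm above the table when up; it goes down about 22 mm to the stop.
- pedal_unit: Fixed base of the pedal, 180 x 110 x 12 mm, origin under its centre on the table. The treadle (140 x 84 mm) is hinged at the unit's +x end (hinge line at x = +70, 30 mm up) and its free end rises towards -x. It stands on one side of the press, the board on the other; which is which varies.
- board: Fixed flat plywood board, 200 (x) x 250 (y) x 8 mm thick, with two blue lines; origin under its centre on the table. The blanks start on it, side by side about 62 mm apart along its y, and return to it.
- rest: Fixed flat black rubber rest strip for the straightedge, 65 (x) x 250 (y) x 5 mm thick, beyond the press; origin under its centre, on the table.
- straightedge: Aluminium straightedge that stands on its flat underside: bar 220 mm long (its x), 36 mm thick (its y, both long faces are true), 24 mm high, with a red upright handle in the middle, 70 mm long, 16 mm thick, from 24 to 68 mm above the underside. 0.5 kg. Origin at the centre of its underside. It starts on the rest.
- blank_a: Blade blank a, mill blade blank: a navy-blue square steel bar, 110 mm long (its own x) and 28 x 28 mm in section, 0.32 to 0.44 kg (cored), with a rough silver carbide patch on part of one half (thin, look only). Origin at the centre of the bar. Any long face may be up, either end may lead. Three or all four blanks are present.
- blank_b: Blade blank b, mill blade blank: a navy-blue square steel bar, 110 mm long (its own x) and 28 x 28 mm in section, 0.32 to 0.44 kg (cored), with a rough silver carbide patch on part of one half (thin, look only). Origin at the centre of the bar. Any long face may be up, either end may lead. Three or all four blanks are present.
- blank_c: Blade blank c, mill blade blank: a navy-blue square steel bar, 110 mm long (its own x) and 28 x 28 mm in section, 0.32 to 0.44 kg (cored), with a rough silver carbide patch on part of one half (thin, look only). Origin at the centre of the bar. Any long face may be up, either end may lead. Three or all four blanks are present.
- blank_d: Blade blank d, mill blade blank: a navy-blue square steel bar, 110 mm long (its own x) and 28 x 28 mm in section, 0.32 to 0.44 kg (cored), with a rough silver carbide patch on part of one half (thin, look only). Origin at the centre of the bar. Any long face may be up, either end may lead. Three or all four blanks are present.
- mill: Bystander: upright blue mill stub with copper-coloured pin, diameter 52 mm, 115 mm high; origin under its centre. Leave alone.
- ring: Bystander: steel ring lying flat, outside diameter 90 mm, 22 mm high; origin under its centre. Leave alone.
Mind the look-alikes: they are no part of the job. What is shaped like the pedal_unit but red is not meant.

How it is judged:
By the outcome, as a careful person would: the job done as asked, in the order asked, and still so for the second after the job is handed in, with the robot touching nothing.
Of blank_a, blank_b, blank_c, blank_d only 3 to 4 are there at a start; the rules pass over those that are not, and their reading is None.
At some moment in a run one of blank_a, blank_b, blank_c, blank_d, straightedge may be knocked a few centimetres aside while the robot is not near it.
Once in a run the grip may slacken for a moment while it holds something.
It also fails if it takes over 210 s, if anything falls off the work surface, if the arm or the gripper's body presses on something with over 40 N, if the wrist force passes 120 N, or if a joint passes its speed limit or range.

## Working session

There is one attempt and no reset: what is moved stays moved. The work goes in short steps, Python scripts to look and compute and a tool call to move; the robot and the scene stay as the last step left them, time stands still between calls to the robot, and variables do not carry over. Pictures are saved under pics/ and viewed, at most 14 in all, crops included, and the job is handed in when it is done.

Besides the shell and the picture viewer there is one more tool, called as a command line: name --argument value ..., lists and objects as JSON in quotes. apply_moves: Moves the arm, as the interface text tells. Its arguments: {"type":"object","properties":{"targets":{"type":"array","items":{"type":"array"}},"squeeze":{"type":"number"}},"required":["targets"]}

```bash
ls; mkdir -p pics
cat > h.py <<'E'
import numpy as np,cv2
from rig import ctrl,capture,camera_info
def cam(n):
    i=camera_info(n); p,d=capture(n); f=210/np.tan(np.radians(i['vfov']/2))
    v,u=np.mgrid[0:420,0:560].astype(float)
    P=np.stack([(u-i['cx'])/f*d,(v-i['cy'])/f*d,d,np.ones_like(u)],-1)@np.array(i['extrinsics']).T
    return p,d,P[...,:3]
E
python3 - <<'E'
from h import *
for n in('top','scene'):
    p,d,P=cam(n); np.save(n+'P.npy',P); cv2.imwrite(f'pics/{n}0r.png',p); cv2.imwrite(f'pics/{n}0.png',cv2.resize(p,(800,600)))
    print(n,P[10,10],P[400,550],(d==0).sum())
    print(camera_info(n))
print(ctrl.sense())
E
```

```text
pics
top [1347.07514747 1036.253468   -758.05504675] [ 141.90689804 -414.16766692  552.69643994] 924
{'vfov': 42.424063200427604, 'cx': 272.90014898210296, 'cy': 199.31366365990434, 'extrinsics': array([[-2.14916642e-02, -9.97374362e-01,  6.91555468e-02,
         4.03565949e+02],
       [-9.99604735e-01,  2.01827049e-02, -1.95711982e-02,
         2.56048814e+01],
       [ 1.81240653e-02, -6.95488297e-02, -9.97413895e-01,
         1.40362826e+03],
       [ 0.00000000e+00,  0.00000000e+00,  0.00000000e+00,
         1.00000000e+00]])}
scene [  844.9250874  -2414.7275368   -508.86693453] [297.86627845 662.62490319   1.37359243] 943
{'vfov': 51.648191628108684, 'cx': 281.4296584644741, 'cy': 210.17496226663354, 'extrinsics': array([[-8.36405180e-01,  4.54813934e-01, -3.05893218e-01,
         8.25620332e+02],
       [ 5.48005147e-01,  6.82899305e-01, -4.83051652e-01,
         5.31787714e+02],
       [-1.08043558e-02, -5.71657962e-01, -8.20420892e-01,
         9.11534906e+02],
       [ 0.00000000e+00,  0.00000000e+00,  0.00000000e+00,
         1.00000000e+00]])}
{'time_s': 0.1, 'joints': array([-1.48943020e+00,  3.13398006e-01,  1.49837204e+00, -1.60265580e-05,
        1.33095406e+00, -2.23395374e-01]), 'dq': array([ 0.00129253, -0.0007574 , -0.0008983 , -0.00056627,  0.00200177,
       -0.00072981]), 'tau': array([ 3.83957435e-03, -4.12890100e+01, -2.60143393e+01, -1.34566380e-04,
        3.02279630e-03,  3.21087967e-06]), 'eef_pos': array([ 157.50269244, -500.58314928,  230.78614918]), 'ee_rot': array([-5.64852221e-04,  9.88412053e-01,  1.51793587e-01,  3.23778440e-05]), 'force': array([0.55507614, 0.71063072, 0.24830888]), 'wrist_torque': array([-0.00574526, -0.06939198, -0.05653577]), 'grip_force': 0.0, 'grip_width': 1.0006491159223205}
```

View pics/top0.png

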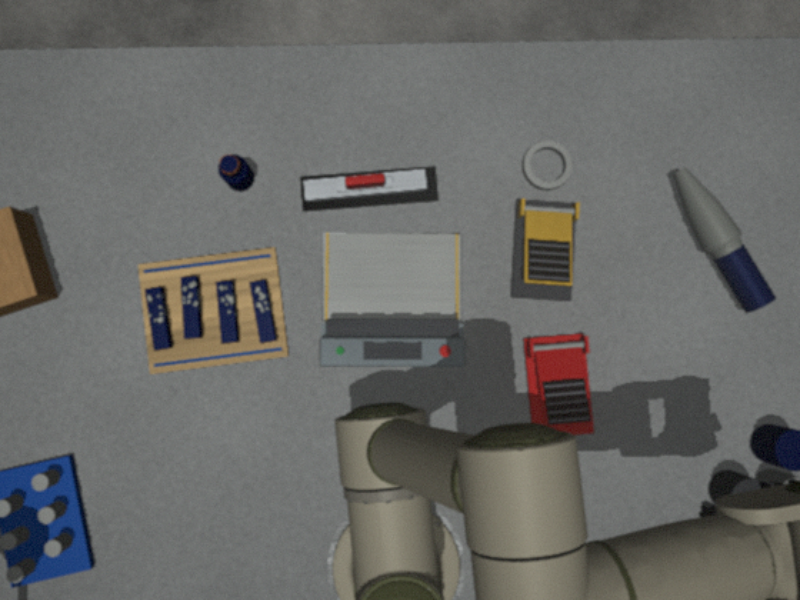

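View pics/scene0.png

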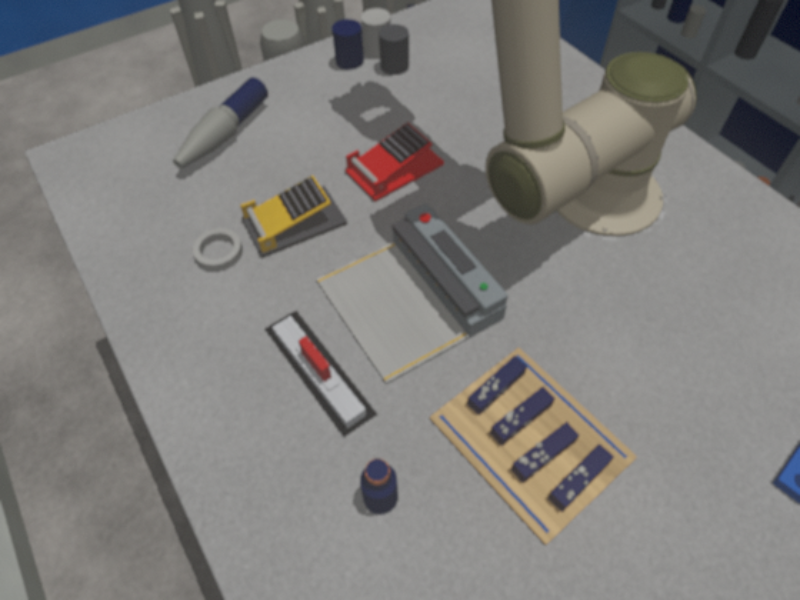

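The top view shows four navy blanks on the board at about (158,318), (191,307), (228,311) and (263,311), the press bed at (392,275) and the straightedge on its rest at (366,184). The yellow pedal is at (548,245), with its pad at (549,258). Look-alikes: the red pedal (560,385), the mill (236,171), the ring (547,164), the dart-shaped tool (722,240), the blue block (40,520) and a navy cylinder (780,445). I choose the four bars on the plywood, the yellow pedal and the red-handled aluminium bar, and next I measure them and check a close crop.

```bash
cat >> h.py <<'E'
def rect(pts):
    (c,s,a)=cv2.minAreaRect(pts[:,:2].astype(np.float32))
    if s[0]<s[1]: s=s[::-1]; a+=90
    return np.round(c,1),np.round(s,1),round((a+90)%180-90,2)
def comps(m,P,mn=40):
    m=cv2.morphologyEx(m.astype(np.uint8),cv2.MORPH_OPEN,np.ones((2,2)))
    n,l,st,c=cv2.connectedComponentsWithStats(m,connectivity=4)
    for k in range(1,n):
        if st[k,4]>=mn:
            q=P[l==k]; print(np.round(c[k]*800/560),st[k,4],'rect',*rect(q),'z',np.round(np.median(q[:,2]),1))
E
python3 - <<'E'
from h import *
P=np.load('topP.npy');p=cv2.imread('pics/top0r.png').astype(int)
b,g,r=p[...,0],p[...,1],p[...,2];z=P[...,2];x=P[...,0];y=P[...,1]
R=(x>200)&(x<800)&(y>-500)&(y<500)
hsv=cv2.cvtColor(p.astype(np.uint8),cv2.COLOR_BGR2HSV).astype(int);H,S,V=hsv[...,0],hsv[...,1],hsv[...,2]
B=R&(y>100)
print('blanks');comps(B&(z>24)&(z<50),P)
print('board');comps(B&(z>4)&(z<50),P,500)
print('yellow');comps(R&(H>15)&(H<32)&(S>150)&(y<-50),P)
print('ped base/all');comps(R&(z>6)&(y<-100),P,200)
print('bed');comps(R&(abs(z-8)<4)&(y>-150)&(y<130),P,300)
print('fence');comps(R&(z>40)&(z<60)&(y>-170)&(y<130),P,100)
print('top');comps(R&(z>60)&(z<85)&(y>-170)&(y<130),P,60)
print('bar');comps(R&(x>560)&(z>22)&(z<40)&(y>-200)&(y<130),P,100)
print('handle');comps(R&(z>55)&(z<90)&(x>560)&(y>-200)&(y<130),P,20)
print('dark rest');comps(R&(V<60)&(x>560)&(y>-100)&(y<130),P,20)
print('red');comps((((H<8)|(H>172))&(S>140)),P,20)
c=cv2.imread('pics/top0r.png')[105:275,80:430]; cv2.imwrite('pics/crop1.png',cv2.resize(c,(800,389),interpolation=cv2.INTER_CUBIC))
E
```

```text
blanks
[318. 190.] 216 rect [545.2  90.5] [307.2  52.4] 14.91 z 27.1
[191. 308.] 516 rect [461.9 196.9] [345.  109.1] 88.75 z 34.0
[227. 313.] 518 rect [457.  165.2] [277.4 111.4] -89.08 z 34.1
[263. 312.] 507 rect [457.  135.9] [218.6 110.8] -88.98 z 34.1
[158. 319.] 522 rect [451.8 228.4] [402.4 109.3] -88.18 z 33.9
[324. 331.] 40 rect [419.4 116.3] [22.6  9.9] -1.3 z 45.8
board
[213. 311.] 5919 rect [467.5 239.4] [411.6 199.7] -83.93 z 9.1
yellow
[547. 230.] 674 rect [ 504.5 -158.5] [417.5  89.1] -55.14 z 40.9
[558. 284.] 43 rect [ 457.8 -152.6] [372.1  18.4] -75.91 z 61.2
ped base/all
[548. 166.] 532 rect [ 576.3 -152.4] [496.   87.3] -46.51 z 19.3
[545. 251.] 2854 rect [ 535.7 -162.4] [414.5 198.5] -80.48 z 39.7
[457. 343.] 333 rect [378.8 -63.7] [159.5  94.4] -74.87 z 71.0
[552. 448.] 7023 rect [ 218. -169.] [391.5 368.7] 89.64 z 654.5
[764. 503.] 1043 rect [ 284.8 -215.2] [533.7  59.9] 70.15 z 521.1
bed
[396. 275.] 3464 rect [498.   -6.9] [248.1 190.1] 88.9 z 6.7
fence
top
[365. 181.] 196 rect [552.4  48.3] [293.4  67.7] -4.31 z 70.0
[392. 344.] 3262 rect [393.1  -7.1] [257.5  83.9] 88.75 z 72.7
bar
[374. 186.] 806 rect [553.3  14.6] [295.8 201.3] 5.71 z 27.4
handle
[365. 181.] 203 rect [552.4  48.3] [293.4  67.7] -4.31 z 69.6
dark rest
[387. 198.] 658 rect [571.  -25.8] [268.7 224.9] 22.87 z 3.7
red
[366. 181.] 178 rect [549.8  47.2] [288.4  64.8] -4.28 z 70.1
[554. 371.] 1482 rect [ 323.2 -168.2] [388.6 158.1] 89.61 z 37.0
[446. 352.] 41 rect [378.5 -94.4] [16.4 14.3] 44.18 z 78.6
[576. 428.] 183 rect [ 260.2 -259.6] [218.   30.3] 73.06 z 11.0
```

View pics/crop1.png

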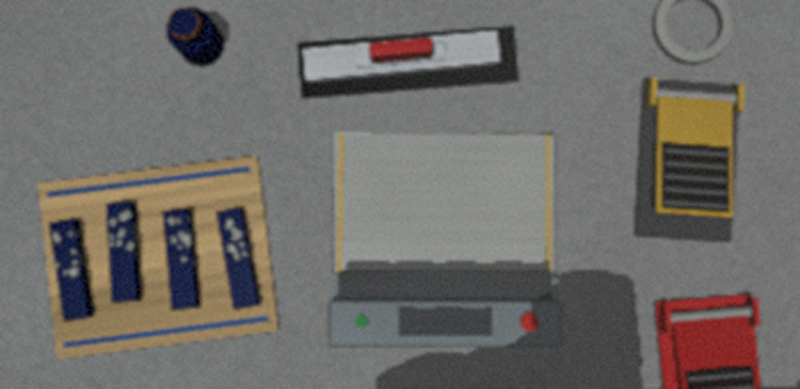

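The crop confirms the choice: four speckled navy bars on the plywood, the bar with a red handle on the black rest, and the yellow treadle with its pad towards the robot. The rectangles above were spoiled by speckle outliers, so I remeasure by projecting the rays onto known planes.

```bash
cat > h.py <<'E'
import numpy as np,cv2
from rig import ctrl,capture,camera_info
def cam(n):
    i=camera_info(n); p,d=capture(n); return p,d,pts(i,d)
def rays(i):
    f=210/np.tan(np.radians(i['vfov']/2)); v,u=np.mgrid[0:420,0:560].astype(float)
    return np.stack([(u-i['cx'])/f,(v-i['cy'])/f,np.ones_like(u)],-1)@np.array(i['extrinsics'])[:3,:3].T
def pts(i,d): return rays(i)*d[...,None]+np.array(i['extrinsics'])[:3,3]
def plane(i,z):
    r=rays(i);o=np.array(i['extrinsics'])[:3,3]; return o+r*((z-o[2])/r[...,2])[...,None]
def rect(q):
    c,s,a=cv2.minAreaRect(q[:,:2].astype(np.float32))
    if s[0]<s[1]: s=s[::-1]; a+=90
    return np.round(c,1),np.round(s,1),round((a+90)%180-90,2)
def comps(m,Q,d=None,mn=40,k=3):
    m=cv2.morphologyEx(m.astype(np.uint8),cv2.MORPH_CLOSE,np.ones((k,k)));m=cv2.morphologyEx(m,cv2.MORPH_OPEN,np.ones((3,3)))
    n,l,st,c=cv2.connectedComponentsWithStats(m,connectivity=4)
    for j in range(1,n):
        if st[j,4]>=mn:
            q=Q[l==j]; print(np.round(c[j]),st[j,4],*rect(q),'mean',np.round(q.mean(0)[:2],1),*( [np.round(np.median(d[l==j]),1)] if d is not None else []))
E
python3 - <<'E'
from h import *
P=np.load('topP.npy');p=cv2.imread('pics/top0r.png')
i=camera_info('top');z=np.where(P[...,2]>500,0,P[...,2]); z=cv2.medianBlur(z.astype(np.float32),5)
hsv=cv2.cvtColor(p,cv2.COLOR_BGR2HSV).astype(int);H,S,V=hsv[...,0],hsv[...,1],hsv[...,2]
Q=plane(i,36);x,y=Q[...,0],Q[...,1];R=(x>200)&(x<800)&(y>-330)&(y<500)
print('blanks');comps(R&(y>110)&(x<600)&(z>22)&(z<60),Q,z)
print('blanks by colour');comps(R&(y>110)&(x<600)&(H>105)&(H<130)&(V<110),Q,z,150,5)
print('board');comps(R&(y>110)&(x<600)&(z>4.5),plane(i,8),z,1000)
print('boardcol');comps(R&(y>110)&(H<30)&(S>50),plane(i,8),z,1000,25)
print('yellow');comps(R&(H>15)&(H<32)&(S>150)&(y<-150),plane(i,45),z)
print('bedyellow');comps(R&(H>13)&(H<35)&(S>60)&(y>-150)&(y<115),plane(i,8),z,20)
print('ped base');comps(R&(z>6)&(y<-180)&(x<620)&(x>400),plane(i,12),z,200)
print('fence>60');comps(R&(z>60)&(x<480)&(y>-170)&(y<130),plane(i,75),z,100)
print('handle');comps(((H<8)|(H>172))&(S>140),plane(i,73),z,20)
print('bar');comps(R&(x>580)&(V>140)&(y>-120)&(y<130),plane(i,29),z,100)
print('rest');comps(R&(V<60)&(x>580)&(y>-130)&(y<120),plane(i,5),z,50,25)
print('pad dark');comps(R&(V<70)&(y<-190)&(x<560)&(x>440),plane(i,55),z,20)
print('table z',np.median(z[60:80,200:400]), 'bed',np.median(z[180:210,240:310]))
E
```

```text
blanks
[133. 215.] 520 [466.9 352.5] [109.1  30.6] 2.91 mean [466.6 352.4] 34.1
[183. 217.] 499 [456.8 225.9] [109.5  30.1] 9.64 mean [457.1 226.1] 34.2
[158. 218.] 508 [457.2 289.2] [107.8  30. ] 4.31 mean [457.1 289.1] 34.2
[110. 223.] 532 [448.4 409.7] [109.3  31.4] 8.47 mean [448.2 410. ] 34.0
blanks by colour
[133. 215.] 489 [466.7 350.5] [106.6  28.8] 3.39 mean [466.6 350.6] 34.1
[184. 217.] 451 [457.6 224.4] [106.6  26.9] 9.35 mean [457.5 224.2] 34.3
[159. 218.] 466 [457.7 287. ] [106.9  27.9] 4.81 mean [457.4 287.3] 34.3
[111. 222.] 489 [448.6 407.8] [106.9  29.2] 8.9 mean [448.4 407.7] 34.3
board
[148. 217.] 7266 [461.9 319.1] [248.9 198.7] -83.92 mean [461.4 319.9] 7.3
boardcol
[149. 217.] 7588 [462.2 318.4] [250.3 200. ] -83.73 mean [461.8 318.6] 7.2
yellow
[383. 158.] 619 [ 597.6 -280.4] [89.5 48.8] 84.49 mean [ 597.5 -283.6] 39.4
[368. 182.] 84 [ 538.1 -242.8] [68.7  5.1] -1.93 mean [ 538.1 -242.8] 54.0
bedyellow
[274. 285.] 20 [280.6  -1.1] [10.2  7.7] -1.25 mean [280.6  -1.1] 235.8
[256. 289.] 73 [272.8  47.6] [33.2 12.7] 88.68 mean [272.6  46.8] 239.5
[332. 308.] 24 [
[... 355 characters left out ...]
39.9] [65.1 17.5] -85.23 mean [679.7  39.5] 70.4
[386. 259.] 1457 [ 327.8 -287.2] [149.7 108.3] 3.64 mean [ 344.2 -275.1] 35.9
[311. 245.] 39 [381.6 -91.6] [14.8 14.7] 88.75 mean [381.2 -91.9] 78.8
[402. 299.] 182 [ 244.1 -308.9] [64.5 18.9] -87.32 mean [ 245.3 -312.1] 11.2
bar
[259. 128.] 874 [682.2  31.2] [198.4  34.5] -85.45 mean [682.  30.] 27.8
[248. 165.] 221 [586.7  54. ] [125.2  12.9] 88.91 mean [586.8  59.7] 6.6
rest
[264. 131.] 1868 [679.9  16. ] [211.8  62.4] -86.34 mean [679.2  16.3] 25.1
pad dark
[384. 184.] 632 [ 529.2 -279.7] [68.2 58.3] 88.05 mean [ 529.3 -280.6] 58.7
[373. 198.] 555 [ 511.3 -266.5] [102.   84.2] 85.01 mean [ 495.6 -251.4] 10.6
table z -1.3214236 bed 6.632622
```

apply_moves --targets '[[85,[150,300,150],[0,0,0]],[85,[150,300,150],[0,0,0]],[85,[150,300,150],[0,0,0]],[85,[150,300,150],[0,0,0]],[85,[240,480,150],[0,0,-11]],[85,[240,480,150],[0,0,-11]],[85,[240,480,150],[0,0,-11]],[85,[240,480,150],[0,0,-11]],[85,[250,500,150],[0,0,-11]],[85,[250,650,150],[0,0,-11]],[85,[250,650,150],[0,0,-11]],[85,[250,650,150],[0,0,-11]],[85,[250,650,150],[0,0,-11]],[85,[250,650,150],[0,0,-11]],[85,[250,650,150],[0,0,-11]],[85,[250,650,150],[0,0,-11]],[85,[250,650,150],[0,0,-11]],[85,[250,650,150],[0,0,-11]],[85,[250,650,150],[0,0,-11]],[85,[250,650,150],[0,0,-11]]]'

```text
time_s: 2.1
eef_pos: [407.5, 148.5, 381.4]
ee_rot: [0.0, 0.998, 0.056, 0.0]
force: [0.3, 0.4, 0.2]
grip_width: 0.995
grip_force: 0.0
```

Run:
```python
from h import *
i=camera_info('wrist');print(np.round(i['extrinsics'],3),i['vfov'])
p,d=capture('wrist');cv2.imwrite('pics/w1.png',p);np.savez('w1',d=d,p=p,i=i)
t,_=capture('top');cv2.imwrite('pics/top1r.png',t)
cv2.imwrite('pics/both1.png',np.hstack([cv2.resize(p,(400,300)),cv2.resize(t,(400,300))]))
print(ctrl.sense())
```

```text
[[ 1.12000e-01 -9.48000e-01 -2.97000e-01  4.82962e+02]
 [-9.94000e-01 -1.07000e-01 -3.40000e-02  1.56923e+02]
 [ 1.00000e-03  2.99000e-01 -9.54000e-01  5.24100e+02]
 [ 0.00000e+00  0.00000e+00  0.00000e+00  1.00000e+00]] 70.86706080161811
{'time_s': 2.2, 'joints': array([ 7.85211580e-02,  4.22037998e-02,  1.43861437e+00, -3.09834183e-05,
        1.66055176e+00,  1.53743988e+00]), 'dq': array([ 0.00523199,  0.00296939, -0.00310691, -0.00132949, -0.00026309,
       -0.00031514]), 'tau': array([-6.76533440e-02, -2.96505189e+01, -2.75244391e+01, -1.91515705e-03,
       -1.28814572e-04, -2.63377777e-03]), 'eef_pos': array([407.56115234, 148.71965563, 381.38502965]), 'ee_rot': array([1.29106664e-05, 9.98435905e-01, 5.59082434e-02, 1.11681665e-04]), 'force': array([-0.08256256, -0.8845525 ,  0.42894126]), 'wrist_torque': array([ 0.01001691,  0.04776457, -0.00878062]), 'grip_force': 0.0, 'grip_width': 0.9949959703899827}
```

View pics/both1.png

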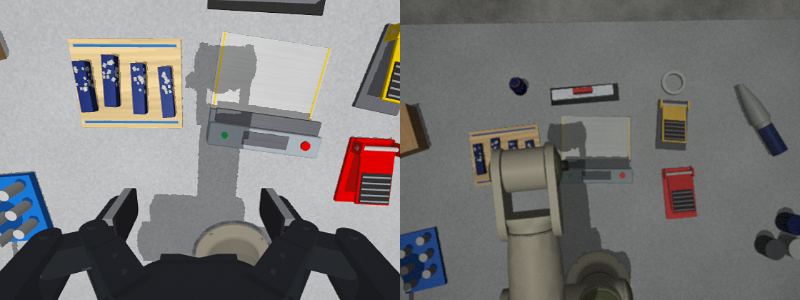

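The wrist view (left, half scale) shows the board and blanks at (125,85), the press at (268,85) and the pedal at the right edge. I measure all of them from this closer picture.

```bash
cat >> h.py <<'E'
def load(f):
    a=np.load(f,allow_pickle=True);i=a['i'].item();return a['p'],a['d'],i
def masks(p,d,i):
    z=np.where(d>0,pts(i,d)[...,2],0);z=cv2.medianBlur(z.astype(np.float32),5)
    h=cv2.cvtColor(p,cv2.COLOR_BGR2HSV).astype(int);return z,h[...,0],h[...,1],h[...,2]
E
python3 - <<'E'
from h import *
p,d,i=load('w1.npz');z,H,S,V=masks(p,d,i)
Q=plane(i,36);x,y=Q[...,0],Q[...,1];R=(x>330)&(x<800)&(y>-330)&(y<500)
print('blanks z');comps(R&(y>110)&(z>30)&(z<60),Q,z,300)
P=pts(i,d);t=R&(y>180)&(z>30)&(z<45);print('ztop')
print('board');comps(R&(y>180)&(z>4.5),plane(i,8),z,1000)
print('boardcol');comps(R&(y>180)&(H<30)&(S>50),plane(i,8),z,1000,25)
print('bedyellow');comps(R&(H>13)&(H<35)&(S>120)&(y>-150)&(y<150),plane(i,8),z,20)
print('fence top');comps(R&(z>68)&(z<90)&(y<170),plane(i,75),z,100)
print('bar top 72');comps(R&(V<75)&(z>60)&(y<170),plane(i,72),z,100)
for n,zz,uv in (('table',0,0),): pass
m=(z>2)&(z<14)&(y>-140)&(y<140)&R;print('bed');comps(m,plane(i,8),z,300)
E
```

```text
blanks z
[152. 112.] 1393 [467.2 352.9] [109.5  30.5] 3.5 mean [469.2 353. ] 35.8
[116. 120.] 1379 [449.  410.3] [108.   31.5] 7.6 mean [450.9 410.7] 35.8
[193. 123.] 1329 [458.  289.6] [109.   29.9] 4.39 mean [460.1 289.6] 35.9
[232. 128.] 1274 [457.4 226.6] [109.5  29.4] 8.57 mean [459.5 226.8] 36.0
ztop
board
[179. 115.] 18739 [462.5 319.5] [249.3 198.9] -83.8 mean [468.2 320.3] 8.2
boardcol
[179. 115.] 18743 [462.9 318.9] [249.9 198.7] -83.6 mean [468.2 319.5] 8.2
bedyellow
fence top
[370. 186.] 7921 [398.1  -0. ] [248.7  81.7] 88.55 mean [398.3   1.5] 74.8
bar top 72
[550. 129.] 142 [ 511.7 -246.7] [27.1 17.2] -83.11 mean [ 512.4 -244.8] 64.0
[329. 166.] 795 [425.4  75. ] [77.2 30.3] 88.65 mean [422.8  71.3] 72.1
bed
[382.   9.] 2580 [654.2  24.2] [231.   27.5] -83.55 mean [657.1  17.8] 5.1
[376. 106.] 15755 [514.9  -3.8] [252.  164.8] 89.23 mean [518.7  -2.5] 8.2
```

apply_moves --targets '[[50,[50,77,-250],[0,0,2]],[50,[50,77,-250],[0,0,2]],[50,[50,77,-250],[0,0,2]],[50,[50,77,-250],[0,0,2]],[50,[50,77,-250],[0,0,2]],[50,[50,77,-250],[0,0,2]],[50,[50,77,-290],[0,0,2]],[50,[50,77,-310],[0,0,2]],[50,[50,77,-330],[0,0,2]],[50,[50,77,-345],[0,0,2]],[50,[50,77,-357],[0,0,2]],[50,[50,77,-366],[0,0,2]],[50,[50,77,-370],[0,0,2]],[50,[50,77,-370],[0,0,2]],[24,[50,77,-370],[0,0,2]],[24,[50,77,-370],[0,0,2]],[24,[50,77,-370],[0,0,2]],[24,[50,77,-370],[0,0,2]],[24,[50,77,-370],[0,0,2]],[24,[50,77,-370],[0,0,2]]]' --squeeze 60

```text
time_s: 4.2
eef_pos: [458.1, 226.3, 12.1]
ee_rot: [-0.0, 0.997, 0.074, 0.001]
force: [-1.7, 0.8, 6.6]
grip_width: 0.313
grip_force: 60.3
```

apply_moves --targets '[[24,[0,0,20],[0,0,0]],[24,[0,0,60],[0,0,0]],[24,[0,-10,100],[0,0,0]],[24,[5,-55,105],[0,0,-5]],[24,[10,-105,105],[0,0,-10]],[24,[15,-155,105],[0,0,-10]],[24,[20,-205,105],[0,0,-10]],[24,[30,-255,105],[0,0,-10]],[24,[35,-290,105],[0,0,-10]],[24,[35,-308,90],[0,0,-10]],[24,[35,-310,60],[0,0,-10]],[24,[35,-310,35],[0,0,-10]],[24,[33,-310,18],[0,0,-10]],[24,[31,-310,8],[0,0,-10]],[24,[31,-310,3],[0,0,-10]],[24,[31,-310,1],[0,0,-10]],[24,[31,-310,1],[0,0,-10]]]'

```text
time_s: 5.9
eef_pos: [488.7, -83.8, 12.7]
ee_rot: [0.0, 1.0, -0.013, 0.0]
force: [-0.1, -0.2, -5.3]
grip_width: 0.315
grip_force: 60.3
```

apply_moves --targets '[[24,[0,0,-1],[0,0,0]],[24,[0,0,-1],[0,0,0]],[42,[0,0,-1],[0,0,0]],[42,[0,0,-1],[0,0,0]],[42,[0,0,-1],[0,0,0]],[42,[0,0,20],[0,0,0]],[42,[0,0,60],[0,0,0]],[50,[0,20,90],[0,0,0]],[50,[-10,70,90],[0,0,2]],[50,[-15,120,90],[0,0,6]],[50,[-20,170,90],[0,0,6]],[50,[-25,220,90],[0,0,6]],[50,[-31,270,90],[0,0,6]],[50,[-31,320,90],[0,0,6]],[50,[-31,373,90],[0,0,6]],[50,[-31,373,90],[0,0,6]],[50,[-31,373,90],[0,0,6]],[50,[-31,373,90],[0,0,6]]]'

```text
time_s: 7.7
eef_pos: [457.6, 288.3, 102.2]
ee_rot: [0.0, 0.999, 0.039, -0.0]
force: [-0.0, -0.5, -0.1]
grip_width: 0.579
grip_force: 0.0
```

Run:
```python
from h import *
t,_=capture('top')
s,_=capture('scene')
cv2.imwrite('pics/top2.png',np.hstack([cv2.resize(t[100:280,80:430],(400,206)),cv2.resize(s,(275,206))]))
```

```text
(no output)
```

View pics/top2.png

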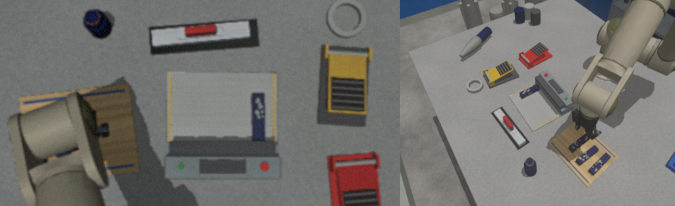

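The blank lies on the bed at (259,118), end towards the fence. The other three are still on the board.

apply_moves --targets '[[50,[0,0,-40],[0,0,0]],[50,[0,0,-65],[0,0,0]],[50,[0,0,-82],[0,0,0]],[50,[0,0,-91],[0,0,0]],[50,[0,0,-91],[0,0,0]],[24,[0,0,-91],[0,0,0]],[24,[0,0,-91],[0,0,0]],[24,[0,0,-91],[0,0,0]],[24,[0,0,-91],[0,0,0]],[24,[0,0,-91],[0,0,0]],[24,[0,0,-70],[0,0,0]],[24,[0,0,-35],[0,0,0]],[24,[0,-5,5],[0,0,0]]]'

```text
time_s: 9.1
eef_pos: [456.6, 284.1, 107.7]
ee_rot: [0.0, 0.999, 0.039, -0.001]
force: [1.0, 0.2, -4.0]
grip_width: 0.314
grip_force: 59.9
```

apply_moves --targets '[[24,[5,-45,5],[0,0,-3]],[24,[10,-95,5],[0,0,-6]],[24,[15,-145,5],[0,0,-6]],[24,[20,-195,5],[0,0,-6]],[24,[28,-245,5],[0,0,-6]],[24,[34,-285,5],[0,0,-6]],[24,[36,-310,-5],[0,0,-6]],[24,[36,-314,-35],[0,0,-6]],[24,[36,-314,-60],[0,0,-6]],[24,[34,-314,-78],[0,0,-6]],[24,[32,-314,-88],[0,0,-6]],[24,[32,-314,-94],[0,0,-6]],[24,[32,-314,-96],[0,0,-6]],[24,[32,-314,-96],[0,0,-6]],[40,[32,-314,-96],[0,0,-6]],[40,[32,-314,-96],[0,0,-6]],[40,[32,-314,-96],[0,0,-6]],[40,[32,-314,-75],[0,0,-6]],[40,[32,-314,-35],[0,0,-6]],[40,[32,-314,-5],[0,0,-6]]]'

```text
time_s: 11.1
eef_pos: [489.9, -29.9, 104.2]
ee_rot: [0.0, 1.0, -0.013, 0.001]
force: [0.9, 0.6, -1.1]
grip_width: 0.468
grip_force: 0.0
```

apply_moves --targets '[[50,[0,45,0],[0,0,2]],[50,[-5,95,0],[0,0,5]],[50,[-8,145,0],[0,0,5]],[50,[-10,195,0],[0,0,5]],[50,[-15,245,0],[0,0,5]],[50,[-18,295,0],[0,0,5]],[50,[-22,340,0],[0,0,5]],[50,[-22,383,0],[0,0,5]],[50,[-22,383,0],[0,0,5]],[50,[-22,383,-40],[0,0,5]],[50,[-22,383,-65],[0,0,5]],[50,[-22,383,-82],[0,0,5]],[50,[-22,383,-91],[0,0,5]],[50,[-22,383,-91],[0,0,5]],[24,[-22,383,-91],[0,0,5]],[24,[-22,383,-91],[0,0,5]],[24,[-22,383,-91],[0,0,5]],[24,[-22,383,-91],[0,0,5]],[24,[-22,383,-91],[0,0,5]]]'

```text
time_s: 13.0
eef_pos: [468.3, 353.5, 12.7]
ee_rot: [-0.0, 1.0, 0.03, 0.001]
force: [-0.2, -0.6, 6.7]
grip_width: 0.321
grip_force: 60.7
```

apply_moves --targets '[[24,[0,0,20],[0,0,0]],[24,[0,0,60],[0,0,0]],[24,[0,-10,95],[0,0,0]],[24,[5,-55,97],[0,0,-3]],[24,[10,-105,97],[0,0,-5]],[24,[15,-155,97],[0,0,-5]],[24,[20,-205,97],[0,0,-5]],[24,[25,-255,97],[0,0,-5]],[24,[27,-300,97],[0,0,-5]],[24,[27,-328,90],[0,0,-5]],[24,[27,-328,60],[0,0,-5]],[24,[27,-328,35],[0,0,-5]],[24,[25,-328,18],[0,0,-5]],[24,[23,-328,8],[0,0,-5]],[24,[23,-328,2],[0,0,-5]],[24,[23,-328,0],[0,0,-5]],[24,[23,-328,0],[0,0,-5]],[40,[23,-328,0],[0,0,-5]],[40,[23,-328,0],[0,0,-5]],[40,[23,-328,0],[0,0,-5]]]'

```text
time_s: 15.0
eef_pos: [490.9, 25.2, 11.6]
ee_rot: [0.0, 1.0, -0.013, 0.0]
force: [-1.1, -0.4, -0.3]
grip_width: 0.471
grip_force: 0.0
```

apply_moves --targets '[[40,[0,0,25],[0,0,0]],[40,[0,0,65],[0,0,0]],[50,[0,20,90],[0,0,0]],[50,[-5,70,90],[0,0,4]],[50,[-10,120,90],[0,0,9]],[50,[-15,170,90],[0,0,9]],[50,[-20,220,90],[0,0,9]],[50,[-28,270,90],[0,0,9]],[50,[-36,320,90],[0,0,9]],[50,[-41,365,90],[0,0,9]],[50,[-41,385,90],[0,0,9]],[50,[-41,385,90],[0,0,9]],[50,[-41,385,50],[0,0,9]],[50,[-41,385,22],[0,0,9]],[50,[-41,385,8],[0,0,9]],[50,[-41,385,0],[0,0,9]],[50,[-41,385,0],[0,0,9]],[24,[-41,385,0],[0,0,9]],[24,[-41,385,0],[0,0,9]],[24,[-41,385,0],[0,0,9]]]'

```text
time_s: 17.0
eef_pos: [450.4, 410.7, 13.0]
ee_rot: [-0.001, 0.998, 0.065, 0.001]
force: [-0.7, 0.4, 6.4]
grip_width: 0.313
grip_force: 60.9
```

apply_moves --targets '[[24,[0,0,0],[0,0,0]],[24,[0,0,20],[0,0,0]],[24,[0,0,60],[0,0,0]],[24,[0,-10,95],[0,0,0]],[24,[5,-55,97],[0,0,-4]],[24,[10,-105,97],[0,0,-9]],[24,[15,-155,97],[0,0,-9]],[24,[25,-205,97],[0,0,-9]],[24,[35,-255,97],[0,0,-9]],[24,[45,-300,97],[0,0,-9]],[24,[47,-331,90],[0,0,-9]],[24,[47,-331,60],[0,0,-9]],[24,[47,-331,35],[0,0,-9]],[24,[45,-331,18],[0,0,-9]],[24,[43,-331,8],[0,0,-9]],[24,[43,-331,2],[0,0,-9]],[24,[43,-331,0],[0,0,-9]],[24,[43,-331,0],[0,0,-9]],[40,[43,-331,0],[0,0,-9]],[40,[43,-331,0],[0,0,-9]]]'

```text
time_s: 19.0
eef_pos: [493.1, 79.2, 12.0]
ee_rot: [0.0, 1.0, -0.013, 0.001]
force: [0.4, 0.9, -0.5]
grip_width: 0.474
grip_force: 0.0
```

apply_moves --targets '[[40,[0,0,0],[0,0,0]],[40,[0,0,30],[0,0,0]],[40,[0,0,75],[0,0,0]],[50,[0,0,120],[0,0,0]],[50,[10,-10,160],[0,0,8]],[50,[20,-20,200],[0,0,16]],[50,[30,-30,240],[0,0,24]],[50,[40,-40,280],[0,0,32]],[50,[50,-60,310],[0,0,40]],[50,[67,-79,320],[0,0,48]],[50,[67,-79,320],[0,0,56]],[50,[67,-79,320],[0,0,64]],[50,[67,-79,320],[0,0,72]],[50,[67,-79,320],[0,0,80]],[50,[67,-79,320],[0,0,88]],[50,[67,-79,320],[0,0,96]],[50,[67,-79,320],[0,0,96]],[50,[67,-79,320],[0,0,96]]]'

```text
time_s: 20.8
eef_pos: [559.5, 0.2, 331.3]
ee_rot: [-0.0, 0.68, 0.733, 0.0]
force: [-0.1, 0.1, -0.6]
grip_width: 0.587
grip_force: 0.0
```

```bash
cat > look.py <<'E'
import sys
from h import *
n=sys.argv[1]
i=camera_info('wrist');p,d=capture('wrist');np.savez(n,d=d,p=p,i=i)
cv2.imwrite(f'pics/{n}.png',p)
z,H,S,V=masks(p,d,i)
Q=plane(i,36);x,y=Q[...,0],Q[...,1];R=(x>330)&(x<800)&(y>-350)&(y<500)
B=R&(z>29)&(z<43)
print('blanks/bar z');comps(B&(V<130),Q,z,300)
print('handle');comps(R&((H<8)|(H>172))&(S>140)&(z>60)&(x>450),plane(i,68+float(sys.argv[2])),z,100)
print('bar');comps(R&(x>520)&(z>15)&(V>130)&(y>-130)&(y<160),plane(i,24+float(sys.argv[2])),z,300)
print('fence');comps(R&(z>68)&(z<90)&(x<450)&(abs(y)<170),plane(i,75),z,300)
print('ped');comps(R&(z>6)&(y<-180)&(x>420)&(x<620),plane(i,12),z,300)
s=ctrl.sense();print(s['time_s'],s['eef_pos'],s['ee_rot'],s['joints'])
E
python3 look.py w2 5
```

```text
blanks/bar z
[229. 150.] 1408 [488.4  25.3] [110.9  29.3] -1.39 mean [485.8  25.8] 36.1
[228. 187.] 1340 [487.3 -28.9] [112.6  29.8] -1.24 mean [485.6 -28.7] 36.1
handle
[370. 152.] 705 [679.5  40.6] [67.6 18.5] -85.6 mean [679.5  41.7] 72.6
bar
[363. 140.] 3868 [681.9  41.1] [218.1  42.8] -85.24 mean [680.5  51.7] 29.1
[263. 115.] 361 [532.   77.7] [29.5 24.8] 89.42 mean [531.8  78.4] 36.1
fence
[159. 158.] 10859 [398.6  -1. ] [248.   82.3] 88.54 mean [397.9   9.9] 74.9
ped
[240. 320.] 7879 [ 518.1 -283.7] [210.9 179.2] 0.0 mean [ 511.1 -286.5] 60.4
20.85 [5.59551419e+02 1.79716614e-01 3.31289256e+02] [-4.89478762e-06  6.80256870e-01  7.32973800e-01 -7.76426675e-07] [-2.09051926e-01  3.46077097e-01  1.19604781e+00  3.69416163e-06
  1.59947695e+00 -2.83622095e-01]
```

View pics/w2.png

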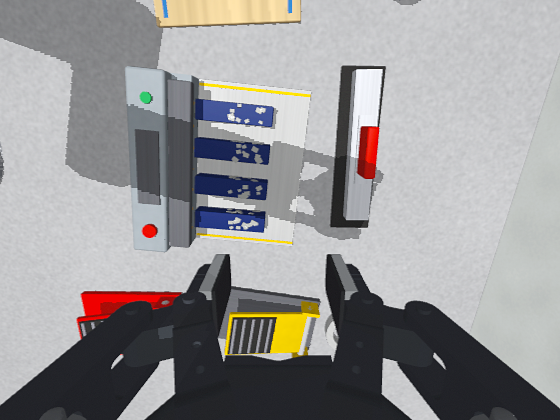

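The wrist view shows four blanks side by side at (230,110), (230,150), (228,187) and (230,218) with their ends under the marking bar. The straightedge's handle is at (369,152). Next I grasp the handle.

apply_moves --targets '[[45,[40,15,0],[0,0,0]],[45,[80,30,-20],[0,0,0]],[45,[120,40.5,-45],[0,0,0]],[45,[120,40.5,-90],[0,0,0]],[45,[120,40.5,-135],[0,0,0]],[45,[120,40.5,-180],[0,0,0]],[45,[120,40.5,-220],[0,0,0]],[45,[120,40.5,-250],[0,0,0]],[45,[120,40.5,-270],[0,0,0]],[45,[120,40.5,-285],[0,0,0]],[45,[120,40.5,-293],[0,0,0]],[45,[120,40.5,-295],[0,0,0]],[45,[120,40.5,-295],[0,0,0]],[10,[120,40.5,-295],[0,0,0]],[10,[120,40.5,-295],[0,0,0]],[10,[120,40.5,-295],[0,0,0]],[10,[120,40.5,-295],[0,0,0]],[10,[120,40.5,-295],[0,0,0]],[10,[120,40.5,-295],[0,0,0]]]' --squeeze 90

```text
time_s: 22.75
eef_pos: [680.2, 40.6, 37.2]
ee_rot: [0.001, 0.679, 0.734, 0.001]
force: [2.9, 0.4, 5.1]
grip_width: 0.177
grip_force: 89.1
```

apply_moves --targets '[[10,[0,0,10],[0,0,0]],[10,[0,0,25],[0,0,0]],[10,[-10,-5,30],[0,0,-1]],[10,[-30,-15,30],[0,0,-3]],[10,[-55,-25,30],[0,0,-6]],[10,[-80,-36,30],[0,0,-6]],[10,[-98,-44,30],[0,0,-6]],[10,[-107,-46,25],[0,0,-6]],[10,[-107,-46,18],[0,0,-6]],[10,[-107,-46,12],[0,0,-6]],[10,[-107,-46,8],[0,0,-6]],[10,[-107,-46,8],[0,0,-6]]]'

```text
time_s: 23.95
eef_pos: [572.5, -5.0, 43.5]
ee_rot: [-0.001, 0.716, 0.698, -0.0]
force: [-0.8, 1.5, -4.4]
grip_width: 0.173
grip_force: 88.7
```

apply_moves --targets '[[10,[0,0,-3],[0,0,0]],[10,[0,0,-4],[0,0,0]],[10,[0,0,-4],[0,0,0]]]'

```text
time_s: 24.25
eef_pos: [572.7, -5.3, 40.3]
ee_rot: [0.0, 0.717, 0.698, 0.0]
force: [-0.8, -0.2, -4.7]
grip_width: 0.181
grip_force: 88.6
```

apply_moves --targets '[[10,[0,0,-1],[0,0,0]],[10,[0,0,-1],[0,0,0]],[10,[0,0,-1.5],[0,0,0]],[10,[0,0,-1.5],[0,0,0]]]'

```text
time_s: 24.65
eef_pos: [572.9, -5.3, 40.1]
ee_rot: [0.0, 0.716, 0.698, 0.0]
force: [-2.9, 1.4, 10.6]
grip_width: 0.176
grip_force: 91.0
```

apply_moves --targets '[[10,[-1,0,0.8],[0,0,0]],[10,[-3,0,0.8],[0,0,0]],[10,[-5,0.1,0.8],[0,0,0]],[10,[-7,0.2,0.8],[0,0,0]],[10,[-9,0.2,0.8],[0,0,0]],[10,[-10,0.2,0.8],[0,0,0]],[10,[-10,0.2,0.8],[0,0,0]]]'

```text
time_s: 25.35
eef_pos: [563.4, -5.4, 40.2]
ee_rot: [0.001, 0.716, 0.698, 0.001]
force: [5.8, -0.6, 3.2]
grip_width: 0.176
grip_force: 89.9
```

apply_moves --targets '[[10,[-0.5,0,0],[0,0,0]],[10,[-1,0,0],[0,0,0]],[10,[-1.5,0,0],[0,0,0]],[10,[-2,0,0],[0,0,0]],[10,[-2,0,0],[0,0,0]]]'

```text
time_s: 25.85
eef_pos: [562.0, -5.4, 40.3]
ee_rot: [0.002, 0.716, 0.698, 0.001]
force: [8.8, 0.4, 1.9]
grip_width: 0.181
grip_force: 89.6
```

apply_moves --targets '[[10,[-0.5,0,0],[0,0,0]],[10,[-1,0,0],[0,0,0]],[10,[-1.5,0,0],[0,0,0]],[10,[-1.5,0,0],[0,0,0]]]'

```text
time_s: 26.25
eef_pos: [561.0, -5.5, 40.3]
ee_rot: [0.002, 0.717, 0.697, 0.002]
force: [11.4, 0.1, -0.2]
grip_width: 0.175
grip_force: 89.2
```

apply_moves --targets '[[10,[-0.5,0,0],[0,0,0]],[10,[-1,0,0],[0,0,0]],[10,[-1.5,0,0],[0,0,0]],[10,[-1.5,0,0],[0,0,0]]]'

```text
time_s: 26.65
eef_pos: [559.6, -5.5, 40.3]
ee_rot: [0.002, 0.717, 0.697, 0.002]
force: [11.8, 0.5, -0.1]
grip_width: 0.176
grip_force: 89.3
```

apply_moves --targets '[[10,[-0.5,0,0],[0,0,0]],[10,[-1,0,0],[0,0,0]],[10,[-1.5,0,0],[0,0,0]],[10,[-2,0,0],[0,0,0]],[10,[-2,0,0],[0,0,0]]]'

```text
time_s: 27.15
eef_pos: [559.0, -5.5, 40.5]
ee_rot: [0.004, 0.717, 0.697, 0.003]
force: [18.7, 0.7, -4.9]
grip_width: 0.173
grip_force: 88.6
```

```bash
python3 look.py w3 8
```

```text
blanks/bar z
[103. 202.] 30723 [483.6  14. ] [176.5 117.2] 88.52 mean [470.   28.7] 36.2
[209.  86.] 561 [526.1  87.3] [53.1 23.7] -30.55 mean [529.7  85.5] 35.4
handle
[278. 286.] 5182 [558.6   0.6] [68.7 15.6] 88.31 mean [558.6   3.3] 76.3
bar
[278. 175.] 18097 [559.6  14.1] [180.   35.8] 88.58 mean [560.1  38.1] 32.6
[214. 102.] 2703 [530.1  78.2] [25.8 22.9] 88.55 mean [530.3  78.8] 36.1
fence
[ 12. 355.] 2517 [441.9 -25.9] [74.9 16.1] 72.85 mean [438.1 -28.3] 72.0
ped
27.2 [558.96810703  -5.50196326  40.47908761] [0.00379162 0.71670352 0.69736048 0.00317087] [-2.19966121e-01  6.00033768e-01  1.60771441e+00  1.45051682e-03
  9.24027442e-01 -1.93478161e-01]
```

View pics/w3.png

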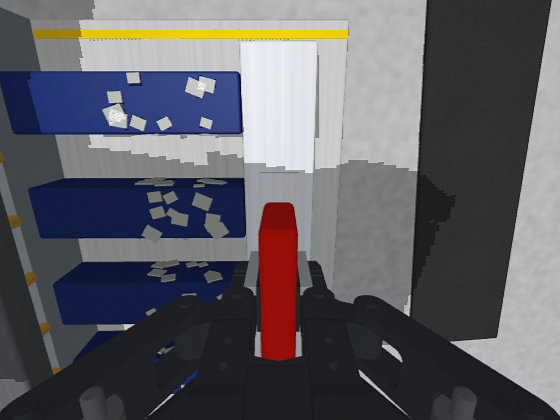

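The straightedge touches the blank ends at columns 240–245, and the force is rising, so they should be nearly home. I push a little more.

apply_moves --targets '[[10,[-1,0,0],[0,0,0]],[10,[-2,0,0],[0,0,0]],[10,[-3,0,0],[0,0,0]],[10,[-3,0,0],[0,0,0]]]'

```text
time_s: 27.6
eef_pos: [558.7, -5.7, 41.1]
ee_rot: [0.007, 0.717, 0.697, 0.006]
force: [31.7, 2.0, -12.0]
grip_width: 0.172
grip_force: 88.5
```

apply_moves --targets '[[10,[1,0,-0.3],[0,0,0]],[10,[2,0,-0.6],[0,0,0]],[10,[3,0,-0.8],[0,0,0]],[10,[3.5,0,-1],[0,0,0]],[10,[3.5,0,-1],[0,0,0]]]'

```text
time_s: 28.1
eef_pos: [559.1, -5.6, 40.3]
ee_rot: [0.004, 0.717, 0.697, 0.003]
force: [12.7, 0.2, 4.9]
grip_width: 0.173
grip_force: 91.5
```

apply_moves --targets '[[10,[0.5,0,0],[0,0,0]],[10,[1,0,0],[0,0,0]],[10,[1,0,0],[0,0,0]],[22,[1,0,0],[0,0,0]],[32,[1,0,0],[0,0,0]],[40,[1,0,0],[0,0,0]],[40,[1,0,0],[0,0,0]],[40,[1,0,20],[0,0,0]],[40,[1,0,50],[0,0,0]],[40,[1,0,95],[0,0,0]],[40,[1,0,140],[0,0,0]],[40,[1,0,190],[0,0,0]],[40,[1,0,240],[0,0,0]],[40,[1,0,290],[0,0,0]],[40,[1,0,290],[0,0,0]],[40,[1,0,290],[0,0,0]]]'

```text
time_s: 29.7
eef_pos: [557.0, -5.1, 328.8]
ee_rot: [0.0, 0.716, 0.698, 0.0]
force: [0.2, -0.0, -0.8]
grip_width: 0.47
grip_force: 0.0
```

```bash
python3 look.py w4 8
python3 - <<'E'
import cv2
p=cv2.imread('pics/w4.png')
cv2.imwrite('pics/w4c.png',cv2.resize(p[40:270,90:390],(780,598),interpolation=cv2.INTER_CUBIC))
E
```

```text
blanks/bar z
[228. 152.] 1409 [487.   24.8] [109.9  30.2] -1.48 mean [485.3  25.4] 36.1
[230. 189.] 1317 [485.4 -29.3] [109.5  30.2] -0.63 mean [484.1 -29.2] 36.2
handle
[280. 176.] 557 [559.8  -4.2] [69.8 13.9] 88.52 mean [559.7  -4. ] 75.9
bar
[277. 162.] 4016 [547.2  -5.7] [217.6  59.4] 88.55 mean [555.5   5.3] 32.4
fence
[159. 166.] 10737 [398.7  -1.1] [246.8  82.5] 88.52 mean [398.    9.8] 74.9
ped
[258. 319.] 7801 [ 517.8 -283.7] [211.  179.1] -0.17 mean [ 513.4 -283.6] 57.4
29.75 [556.69083533  -5.05030144 327.45520145] [-8.15617235e-04  7.16522044e-01  6.97563746e-01 -5.62580923e-04] [-2.19503569e-01  3.41110462e-01  1.21248577e+00 -4.85949076e-05
  1.58997747e+00 -1.92692555e-01]
```

View pics/w4c.png

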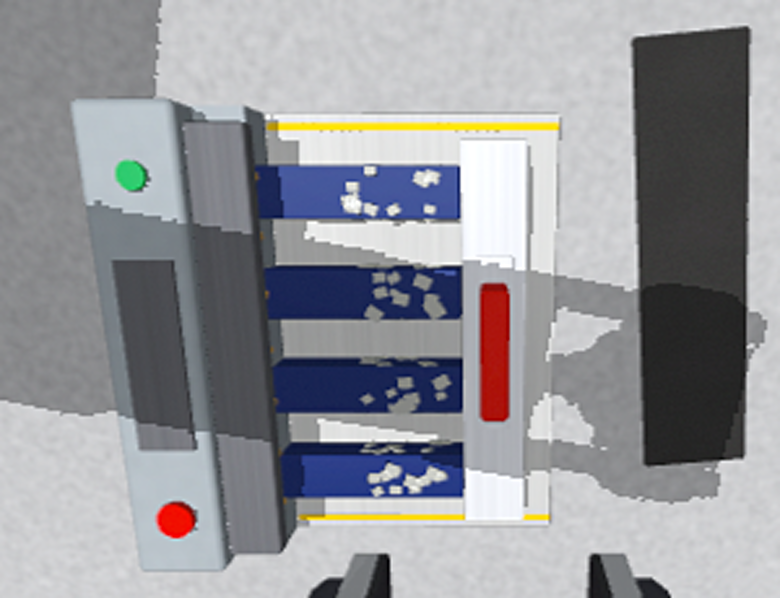

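All four blanks are flush between the fence and the straightedge's face (column 462), and the straightedge stands free. Now the pedal.

apply_moves --targets '[[0,[-30,-50,0],[0,0,0]],[0,[-30,-95,0],[0,0,0]],[0,[-30,-140,0],[0,0,0]],[0,[-30,-180,0],[0,0,0]],[0,[-30,-180,0],[0,0,0]],[0,[-30,-180,0],[0,0,0]]]'

```text
time_s: 30.35
eef_pos: [526.6, -185.5, 326.7]
ee_rot: [-0.002, 0.717, 0.697, -0.0]
force: [-1.2, 0.4, -1.4]
grip_width: -0.0
grip_force: 0.0
```

Run:
```python
from h import *
i=camera_info('wrist');p,d=capture('wrist');np.savez('w5',d=d,p=p,i=i)
cv2.imwrite('pics/w5.png',p)
z,H,S,V=masks(p,d,i);P=pts(i,d)
Q=plane(i,12);x,y=Q[...,0],Q[...,1];R=(x>430)&(x<640)&(y>-380)&(y<-200)
print('unit');comps(R&(z>6),Q,z,300)
Y=R&(H>15)&(H<35)&(S>150)
print('yel');comps(Y,Q,z,50)
D=R&(V<110)&(z>35)
for nm,zz in (('pad',58),):print(nm);comps(D,plane(i,zz),z,100,9)
m=(Y|D)&(z>25)
q=P[m];ok=(q[:,2]>20)&(q[:,2]<80);q=q[ok];print('treadle',rect(q))
A=np.c_[q[:,:2],np.ones(len(q))];c=np.linalg.lstsq(A,q[:,2],rcond=None)[0];print('plane',c,(A@c-q[:,2]).std())
pi,pd,ii=load('w4.npz');zz,H,S,V=masks(pi,pd,ii);Q=plane(ii,5);x,y=Q[...,0],Q[...,1]
print('rest');comps((x>620)&(x<740)&(y>-150)&(y<200)&(V<90)&(zz>2),Q,zz,500,5)
```

```text
unit
[295. 233.] 8014 [ 553.8 -300.9] [175.  158.4] -1.44 mean [ 550.2 -293.6] 45.9
yel
[318. 231.] 2349 [ 564.  -295.2] [155.  119.7] -1.45 mean [ 588.9 -290.6] 42.5
pad
[284. 243.] 2838 [ 524.6 -294.6] [118.8  91.3] 86.49 mean [ 531.8 -290. ] 60.9
treadle (array([ 564.1, -285.9]), array([145.9, 105.4]), -1.72)
plane [-2.37784115e-01  2.46074894e-03  1.85056426e+02] 2.5291987794328517
rest
[356. 133.] 6887 [678.2  33.5] [248.4  64.1] -86.47 mean [677.9  43.2] 5.0
```

View pics/w5.png

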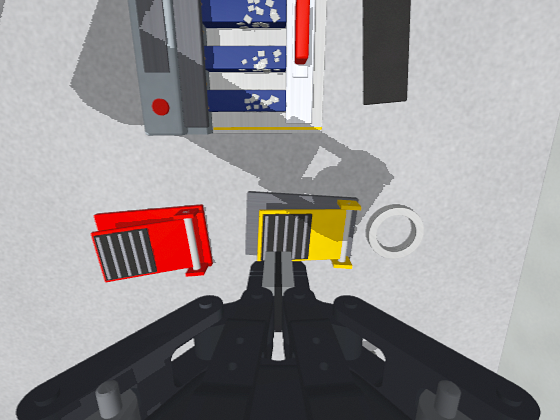

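The view shows the yellow treadle's pad at (287,236), the hinge rod at (348,233) and the base's +y edge from (247,192) to (358,199). The red look-alike is at (150,242).

Run:
```python
from h import *
p,d,i=load('w5.npz');P=pts(i,d)
for n,u,v,z in (('base--',247,192,12),('base+',358,199,12),('base-bot',246,256,12),('pad tl',263,213,None),('pad tr',309,216,None),('pad bl',262,256,None),('pad mid',286,235,None),('rod top',352,208,None),('rod bot',344,260,None),('ylw',330,235,None)):
    q=plane(i,z)[v,u] if z else np.median(P[v-1:v+2,u-1:u+2].reshape(-1,3),0)
    print(n,np.round(q,1))
```

```text
base-- [ 475.2 -219.7   12. ]
base+ [ 652.4 -235.9   12. ]
base-bot [ 466.9 -331.7   12. ]
pad tl [ 502.6 -239.3   63.4]
pad tr [ 570.3 -249.5   51.1]
pad bl [ 498.4 -305.9   66.8]
pad mid [ 535.2 -275.9   59. ]
rod top [ 635.1 -240.2   46. ]
rod bot [ 629.1 -332.6   34.3]
ylw [ 604.1 -285.4   40. ]
```

apply_moves --targets '[[0,[-4,-45,-20],[0,0,0]],[0,[-4,-90,-45],[0,0,0]],[0,[-4,-94,-90],[0,0,0]],[0,[-4,-94,-135],[0,0,0]],[0,[-4,-94,-180],[0,0,0]],[0,[-4,-94,-220],[0,0,0]],[0,[-4,-94,-245],[0,0,0]],[0,[-4,-94,-250],[0,0,0]],[0,[-4,-94,-250],[0,0,0]],[0,[-4,-94,-250],[0,0,0]]]'

```text
time_s: 31.4
eef_pos: [523.9, -279.1, 80.3]
ee_rot: [0.001, 0.716, 0.698, 0.0]
force: [0.0, 1.1, 0.7]
grip_width: 0.003
grip_force: 0.0
```

apply_moves --targets '[[0,[0,0,-8],[0,0,0]],[0,[0,0,-14],[0,0,0]],[0,[0,0,-20],[0,0,0]],[0,[0,0,-25],[0,0,0]],[0,[0,0,-30],[0,0,0]],[0,[0,0,-33],[0,0,0]],[0,[0,0,-36],[0,0,0]],[0,[0,0,-36],[0,0,0]]]'

```text
time_s: 32.2
eef_pos: [522.6, -279.3, 42.7]
ee_rot: [-0.0, 0.717, 0.698, -0.0]
force: [-4.7, -0.1, 8.9]
grip_width: -0.0
grip_force: 4.2
```

apply_moves --targets '[[0,[0,0,-2],[0,0,0]],[0,[0,0,-4],[0,0,0]],[0,[0,0,-5],[0,0,0]],[0,[0,0,-5],[0,0,0]]]'

```text
time_s: 32.6
eef_pos: [522.5, -279.3, 39.0]
ee_rot: [-0.0, 0.716, 0.698, -0.001]
force: [-10.1, 3.3, 17.8]
grip_width: 0.0
grip_force: 8.8
```

apply_moves --targets '[[0,[0,0,-1],[0,0,0]],[0,[0,0,-2],[0,0,0]],[0,[0,0,-2],[0,0,0]]]'

```text
time_s: 32.9
eef_pos: [522.6, -279.4, 38.6]
ee_rot: [-0.0, 0.716, 0.698, -0.001]
force: [-15.3, 5.7, 33.0]
grip_width: 0.003
grip_force: 16.0
```

apply_moves --targets '[[0,[0,0,8],[0,0,0]],[0,[0,0,20],[0,0,0]],[0,[0,0,35],[0,0,0]],[0,[0,0,80],[0,0,0]],[20,[0,0,130],[0,0,0]],[40,[0,0,180],[0,0,0]],[40,[5,20,225],[0,0,0]],[40,[10,60,255],[0,0,0]],[40,[15,105,275],[0,0,0]],[40,[20,150,290],[0,0,0]],[40,[25,200,290],[0,0,0]],[40,[30,240,290],[0,0,0]],[40,[34,274,290],[0,0,0]],[40,[34,274,290],[0,0,0]],[40,[34,274,290],[0,0,0]]]'

```text
time_s: 34.4
eef_pos: [557.0, -4.9, 325.3]
ee_rot: [-0.0, 0.716, 0.698, -0.0]
force: [-0.6, -0.2, 0.0]
grip_width: 0.473
grip_force: 0.0
```

```bash
python3 look.py w6 8
```

```text
blanks/bar z
[228. 152.] 1435 [486.8  24.6] [109.8  28.6] -1.41 mean [485.2  25.7] 36.1
[230. 189.] 1310 [485.2 -28.7] [109.1  30.7] -1.4 mean [483.8 -28.5] 36.2
handle
[280. 176.] 564 [559.5  -4.7] [69.3 13.8] 88.59 mean [559.4  -4.1] 75.9
bar
[277. 163.] 4055 [548.2  -5.9] [218.   58.8] 89.41 mean [555.6   5.6] 32.4
fence
[159. 167.] 10886 [398.6  -1.3] [246.4  82.6] 88.62 mean [398.    9.9] 74.9
ped
[258. 321.] 7968 [ 517.9 -283.8] [211.1 179.3] -0.08 mean [ 513.5 -284.6] 57.8
34.45 [557.01023     -5.65860984 325.30763498] [-1.37445104e-04  7.16578486e-01  6.97506409e-01 -2.50656217e-04] [-2.20362162e-01  3.41454948e-01  1.21740854e+00 -2.69448943e-04
  1.58323343e+00 -1.93392636e-01]
```

apply_moves --targets '[[45,[2.5,0.5,-45],[0,0,0]],[45,[2.5,0.5,-90],[0,0,0]],[45,[2.5,0.5,-135],[0,0,0]],[45,[2.5,0.5,-180],[0,0,0]],[45,[2.5,0.5,-220],[0,0,0]],[45,[2.5,0.5,-250],[0,0,0]],[45,[2.5,0.5,-270],[0,0,0]],[45,[2.5,0.5,-281],[0,0,0]],[45,[2.5,0.5,-286],[0,0,0]],[45,[2.5,0.5,-286],[0,0,0]],[10,[2.5,0.5,-286],[0,0,0]],[10,[2.5,0.5,-286],[0,0,0]],[10,[2.5,0.5,-286],[0,0,0]],[10,[2.5,0.5,-286],[0,0,0]],[10,[2.5,0.5,-286],[0,0,0]],[10,[6,0.5,-286],[0,0,0]],[10,[10,0.5,-284],[0,0,0]]]' --squeeze 90

```text
time_s: 36.15
eef_pos: [566.5, -4.5, 41.7]
ee_rot: [-0.0, 0.716, 0.698, -0.0]
force: [0.3, -0.4, -5.7]
grip_width: 0.174
grip_force: 87.7
```

apply_moves --targets '[[10,[0,0,10],[0,0,0]],[10,[0,0,22],[0,0,0]],[10,[10,4,25],[0,0,1]],[10,[35,12,25],[0,0,3]],[10,[65,22,25],[0,0,5]],[10,[92,32,25],[0,0,5]],[10,[108,38,22],[0,0,5]],[10,[112,38.5,14],[0,0,5]],[10,[112,38.5,6],[0,0,5]],[10,[112,38.5,0],[0,0,5]],[10,[112,38.5,-3],[0,0,5]],[10,[112,38.5,-3],[0,0,5]]]'

```text
time_s: 37.35
eef_pos: [678.6, 33.6, 38.6]
ee_rot: [-0.0, 0.686, 0.728, -0.0]
force: [-0.2, -0.1, -5.6]
grip_width: 0.175
grip_force: 89.0
```

apply_moves --targets '[[10,[0,0,-1],[0,0,0]],[10,[0,0,-2],[0,0,0]],[10,[0,0,-2],[0,0,0]]]'

```text
time_s: 37.65
eef_pos: [679.1, 33.7, 37.8]
ee_rot: [0.0, 0.685, 0.728, 0.0]
force: [-4.9, 0.1, 4.9]
grip_width: 0.175
grip_force: 90.3
```

apply_moves --targets '[[22,[0,0,0.5],[0,0,0]],[32,[0,0,0.5],[0,0,0]],[40,[0,0,0.5],[0,0,0]],[40,[0,0,0.5],[0,0,0]],[40,[0,0,20],[0,0,0]],[40,[0,0,50],[0,0,0]],[40,[0,0,95],[0,0,0]],[40,[-20,0,140],[0,0,-8]],[40,[-50,5,175],[0,0,-16]],[40,[-90,15,200],[0,0,-24]],[40,[-130,25,220],[0,0,-32]],[40,[-170,40,240],[0,0,-40]],[40,[-210,55,260],[0,0,-48]],[40,[-245,65,280],[0,0,-56]],[50,[-260,70,290],[0,0,-64]],[50,[-260,70,290],[0,0,-72]],[50,[-260,70,290],[0,0,-80]],[50,[-260,70,290],[0,0,-88]],[50,[-260,70,290],[0,0,-95]],[50,[-260,70,290],[0,0,-95]]]'

```text
time_s: 39.65
eef_pos: [419.0, 103.9, 326.7]
ee_rot: [-0.0, 1.0, -0.014, 0.0]
force: [0.1, 0.5, 0.5]
grip_width: 0.588
grip_force: 0.0
```

apply_moves --targets '[[50,[0,0,0],[0,0,0]],[50,[0,0,0],[0,0,0]]]'

```text
time_s: 39.85
eef_pos: [419.0, 103.9, 326.6]
ee_rot: [-0.0, 1.0, -0.012, 0.0]
force: [-0.0, -0.5, -0.4]
grip_width: 0.583
grip_force: 0.0
```

```bash
python3 look.py w7 5
```

```text
blanks/bar z
[294. 110.] 1162 [503.5  78.3] [78.  28.8] -0.99 mean [505.1  78.7] 36.1
[333. 118.] 1343 [488.7  25.5] [104.8  29.3] -1.34 mean [493.3  24.6] 36.2
[407. 123.] 1348 [486.2 -81.5] [104.9  31.3] -1.43 mean [483.9 -80.4] 36.2
[371. 146.] 344 [458.2 -27.8] [46.3 29.4] -1.36 mean [453.5 -32.2] 36.2
handle
bar
fence
[354. 190.] 10128 [398.1  -0.6] [247.6  80.1] 88.63 mean [ 3.984e+02 -2.000e-01] 74.8
ped
[532.  75.] 6515 [ 548.4 -273.7] [156.8 105. ] -4.87 mean [ 543.7 -261.2] 12.6
39.9 [419.05871069 103.87596412 326.60246666] [-1.66316978e-06  9.99922118e-01 -1.24802794e-02  3.35398828e-05] [-2.97644022e-02  4.68675924e-02  1.57139185e+00  4.49024922e-06
  1.52326620e+00  1.56599292e+00]
```

View pics/w7.png

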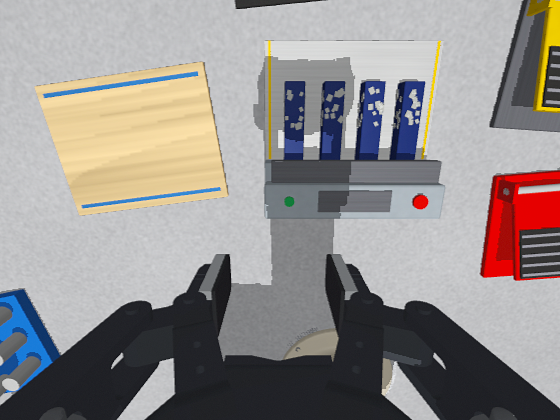

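The board is empty, and the four blanks are still against the fence at columns 295, 332, 370 and 408. Next I return them, starting with the leftmost.

apply_moves --targets '[[42,[40,-15,-20],[0,0,0]],[42,[74,-25,-50],[0,0,0]],[42,[74,-25,-95],[0,0,0]],[42,[74,-25,-140],[0,0,0]],[42,[74,-25,-185],[0,0,0]],[42,[74,-25,-225],[0,0,0]],[42,[74,-25,-260],[0,0,0]],[42,[74,-25,-290],[0,0,0]],[42,[74,-25,-306],[0,0,0]],[42,[74,-25,-315],[0,0,0]],[42,[74,-25,-315],[0,0,0]],[24,[74,-25,-315],[0,0,0]],[24,[74,-25,-315],[0,0,0]],[24,[74,-25,-315],[0,0,0]],[24,[74,-25,-315],[0,0,0]],[24,[74,-25,-315],[0,0,0]]]' --squeeze 70

```text
time_s: 41.5
eef_pos: [493.7, 78.9, 12.7]
ee_rot: [0.0, 1.0, -0.013, 0.001]
force: [-1.5, -0.0, 7.6]
grip_width: 0.312
grip_force: 70.1
```

apply_moves --targets '[[24,[0,0,3],[0,0,0]],[24,[12,0,4],[0,0,0]],[24,[25,0,6],[0,0,0]],[24,[28,0,30],[0,0,0]],[24,[28,5,70],[0,0,0]],[24,[25,40,100],[0,0,4]],[24,[15,88,100],[0,0,8]],[24,[5,135,100],[0,0,8]],[24,[-8,183,100],[0,0,8]],[24,[-20,230,100],[0,0,8]],[24,[-32,278,100],[0,0,8]],[24,[-38,315,95],[0,0,8]],[24,[-38,331,65],[0,0,8]],[24,[-38,331,38],[0,0,8]],[24,[-38,331,18],[0,0,8]],[24,[-38,331,7],[0,0,8]],[24,[-38,331,1],[0,0,8]],[24,[-38,331,0],[0,0,8]],[24,[-38,331,0],[0,0,8]]]'

```text
time_s: 43.4
eef_pos: [455.4, 410.0, 12.7]
ee_rot: [-0.0, 0.998, 0.056, 0.0]
force: [-1.4, -1.5, 1.3]
grip_width: 0.314
grip_force: 70.6
```

apply_moves --targets '[[42,[0,0,0],[0,0,0]],[42,[0,0,0],[0,0,0]],[42,[0,0,0],[0,0,0]],[42,[0,0,25],[0,0,0]],[42,[0,0,65],[0,0,0]],[42,[5,-30,95],[0,0,0]],[42,[10,-78,95],[0,0,-4]],[42,[15,-126,95],[0,0,-8]],[42,[25,-174,95],[0,0,-8]],[42,[35,-222,95],[0,0,-8]],[42,[45,-270,95],[0,0,-8]],[42,[45,-318,95],[0,0,-8]],[42,[42,-360,95],[0,0,-8]],[42,[37,-385,90],[0,0,-8]],[42,[37,-385,70],[0,0,-8]],[42,[37,-385,35],[0,0,-8]],[42,[37,-385,14],[0,0,-8]],[42,[37,-385,3],[0,0,-8]],[42,[37,-385,0],[0,0,-8]],[42,[37,-385,0],[0,0,-8]]]'

```text
time_s: 45.4
eef_pos: [492.5, 24.9, 12.1]
ee_rot: [0.0, 1.0, -0.013, 0.0]
force: [-0.1, -0.0, 0.6]
grip_width: 0.496
grip_force: 0.0
```

apply_moves --targets '[[24,[0,0,0],[0,0,0]],[24,[0,0,0],[0,0,0]],[24,[0,0,0],[0,0,0]],[24,[0,0,0],[0,0,0]],[24,[0,0,3],[0,0,0]],[24,[12,0,4],[0,0,0]],[24,[25,0,6],[0,0,0]],[24,[28,0,30],[0,0,0]],[24,[28,5,70],[0,0,0]],[24,[25,40,100],[0,0,4]]]'

```text
time_s: 46.4
eef_pos: [517.7, 63.1, 113.6]
ee_rot: [0.0, 1.0, 0.02, 0.001]
force: [0.8, 0.8, -4.3]
grip_width: 0.314
grip_force: 70.1
```

apply_moves --targets '[[24,[-10,48,0],[0,0,4]],[24,[-20,96,0],[0,0,4]],[24,[-30,143,0],[0,0,4]],[24,[-38,190,0],[0,0,4]],[24,[-46,235,0],[0,0,4]],[24,[-46,275,-5],[0,0,4]],[24,[-46,287,-35],[0,0,4]],[24,[-46,287,-62],[0,0,4]],[24,[-46,287,-82],[0,0,4]],[24,[-46,287,-93],[0,0,4]],[24,[-46,287,-99],[0,0,4]],[24,[-46,287,-100],[0,0,4]],[24,[-46,287,-100],[0,0,4]],[42,[-46,287,-100],[0,0,4]],[42,[-46,287,-100],[0,0,4]],[42,[-46,287,-100],[0,0,4]],[42,[-46,287,-75],[0,0,4]],[42,[-46,287,-35],[0,0,4]],[42,[-46,285,-5],[0,0,4]]]'

```text
time_s: 48.3
eef_pos: [471.4, 350.2, 108.8]
ee_rot: [-0.0, 0.998, 0.056, 0.001]
force: [1.7, 1.0, 1.1]
grip_width: 0.493
grip_force: 0.0
```

apply_moves --targets '[[42,[5,-48,0],[0,0,-4]],[42,[10,-96,0],[0,0,-8]],[42,[15,-144,0],[0,0,-8]],[42,[20,-192,0],[0,0,-8]],[42,[25,-240,0],[0,0,-8]],[42,[25,-288,0],[0,0,-8]],[42,[22,-336,0],[0,0,-8]],[42,[20,-370,0],[0,0,-8]],[42,[20,-379,-10],[0,0,-8]],[42,[20,-379,-35],[0,0,-8]],[42,[20,-379,-65],[0,0,-8]],[42,[20,-379,-85],[0,0,-8]],[42,[20,-379,-95],[0,0,-8]],[42,[20,-379,-95],[0,0,-8]],[24,[20,-379,-95],[0,0,-8]],[24,[20,-379,-95],[0,0,-8]],[24,[20,-379,-95],[0,0,-8]],[24,[20,-379,-95],[0,0,-8]]]'

```text
time_s: 50.1
eef_pos: [491.7, -29.1, 12.6]
ee_rot: [0.0, 1.0, -0.013, 0.001]
force: [-0.7, 2.4, 7.0]
grip_width: 0.318
grip_force: 70.4
```

apply_moves --targets '[[24,[0,0,3],[0,0,0]],[24,[12,0,4],[0,0,0]],[24,[25,0,6],[0,0,0]],[24,[28,0,30],[0,0,0]],[24,[28,5,70],[0,0,0]],[24,[25,40,100],[0,0,4]],[24,[15,88,100],[0,0,8]],[24,[5,136,100],[0,0,8]],[24,[-8,184,100],[0,0,8]],[24,[-18,232,100],[0,0,8]],[24,[-28,278,100],[0,0,8]],[24,[-28,308,95],[0,0,8]],[24,[-28,318,65],[0,0,8]],[24,[-28,318,38],[0,0,8]],[24,[-28,318,18],[0,0,8]],[24,[-28,318,7],[0,0,8]],[24,[-28,318,1],[0,0,8]],[24,[-28,318,0],[0,0,8]],[24,[-28,318,0],[0,0,8]]]'

```text
time_s: 52.0
eef_pos: [463.3, 288.9, 12.6]
ee_rot: [-0.0, 0.998, 0.056, 0.0]
force: [-2.7, -1.4, 2.3]
grip_width: 0.314
grip_force: 70.9
```

Next is D at (489.5,-83): shift (+26.5,-372).

apply_moves --targets '[[42,[0,0,0],[0,0,0]],[42,[0,0,0],[0,0,0]],[42,[0,0,0],[0,0,0]],[42,[0,0,25],[0,0,0]],[42,[0,0,65],[0,0,0]],[42,[5,-30,95],[0,0,0]],[42,[10,-78,95],[0,0,-4]],[42,[15,-126,95],[0,0,-8]],[42,[25,-174,95],[0,0,-8]],[42,[30,-222,95],[0,0,-8]],[42,[30,-270,95],[0,0,-8]],[42,[30,-318,95],[0,0,-8]],[42,[28,-360,95],[0,0,-8]],[42,[27,-372,85],[0,0,-8]],[42,[27,-372,65],[0,0,-8]],[42,[27,-372,35],[0,0,-8]],[42,[27,-372,14],[0,0,-8]],[42,[27,-372,3],[0,0,-8]],[42,[27,-372,0],[0,0,-8]],[42,[27,-372,0],[0,0,-8]]]'

```text
time_s: 54.0
eef_pos: [490.3, -82.9, 11.9]
ee_rot: [0.0, 1.0, -0.013, 0.0]
force: [0.3, -0.9, -0.4]
grip_width: 0.493
grip_force: 0.0
```

apply_moves --targets '[[24,[0,0,0],[0,0,0]],[24,[0,0,0],[0,0,0]],[24,[0,0,0],[0,0,0]],[24,[0,0,0],[0,0,0]],[24,[0,0,3],[0,0,0]],[24,[12,0,4],[0,0,0]],[24,[25,0,6],[0,0,0]],[24,[28,0,30],[0,0,0]],[24,[28,5,70],[0,0,0]],[24,[25,40,100],[0,0,4]]]'

```text
time_s: 55.0
eef_pos: [515.6, -44.9, 113.5]
ee_rot: [0.001, 1.0, 0.02, 0.001]
force: [1.0, -0.3, -3.4]
grip_width: 0.316
grip_force: 70.2
```

apply_moves --targets '[[24,[-10,45,0],[0,0,4]],[24,[-20,92,0],[0,0,4]],[24,[-30,139,0],[0,0,4]],[24,[-40,186,0],[0,0,4]],[24,[-53,230,0],[0,0,4]],[24,[-53,262,-5],[0,0,4]],[24,[-53,269,-35],[0,0,4]],[24,[-53,269,-62],[0,0,4]],[24,[-53,269,-82],[0,0,4]],[24,[-53,269,-93],[0,0,4]],[24,[-53,269,-99],[0,0,4]],[24,[-53,269,-100],[0,0,4]],[24,[-53,269,-100],[0,0,4]],[42,[-53,269,-100],[0,0,4]],[42,[-53,269,-100],[0,0,4]],[42,[-53,269,-100],[0,0,4]],[42,[-53,269,-75],[0,0,4]],[42,[-53,269,-35],[0,0,4]],[42,[-53,265,-5],[0,0,4]]]'

```text
time_s: 56.9
eef_pos: [462.5, 222.2, 108.6]
ee_rot: [-0.0, 0.998, 0.057, 0.001]
force: [-0.6, -0.5, 1.0]
grip_width: 0.493
grip_force: 0.0
```

apply_moves --targets '[[42,[-30,-40,40],[0,0,0]],[42,[-40,-85,80],[0,0,0]],[42,[-40,-125,120],[0,0,0]],[42,[-40,-160,160],[0,0,0]],[42,[-40,-170,205],[0,0,0]],[42,[-40,-170,240],[0,0,0]],[42,[-40,-170,240],[0,0,0]],[42,[-40,-170,240],[0,0,0]]]'

```text
time_s: 57.7
eef_pos: [422.5, 51.6, 347.8]
ee_rot: [0.0, 0.998, 0.056, 0.002]
force: [0.3, -0.4, -1.1]
grip_width: 0.49
grip_force: 0.0
```

```bash
python3 look.py w8 5
python3 - <<'E'
from h import *
a=cv2.imread('pics/w8.png');s,_=capture('scene')
cv2.imwrite('pics/fin.png',np.hstack([cv2.resize(a,(400,300)),cv2.resize(s,(400,300))]))
E
```

```text
blanks/bar z
[ 81. 120.] 1332 [465.1 348. ] [108.   30.8] 6.31 mean [462.6 347.4] 35.7
[ 41. 123.] 1429 [450.9 405.5] [107.7  31.7] 6.42 mean [451.6 405.5] 35.7
[119. 100.] 345 [495.1 289.8] [32.6 29.6] 6.48 mean [497.5 289.7] 35.9
[119. 137.] 364 [439.2 288.1] [73.3 20.2] 6.55 mean [445.7 292.6] 35.9
handle
bar
fence
[310. 195.] 9002 [398.3  -0.6] [247.8  81.8] 88.56 mean [398.5   0.8] 74.8
ped
[506. 109.] 9071 [ 548.2 -292.5] [161.8 145. ] -3.08 mean [ 551.  -287.8] 42.1
57.75 [421.99462084  51.95839657 345.99102299] [-5.01199997e-05  9.98413714e-01  5.63031970e-02 -6.27537649e-05] [-1.54597125e-01  2.61461077e-02  1.54404387e+00  7.17409131e-05
  1.57154639e+00  1.30353328e+00]
```

View pics/fin.png

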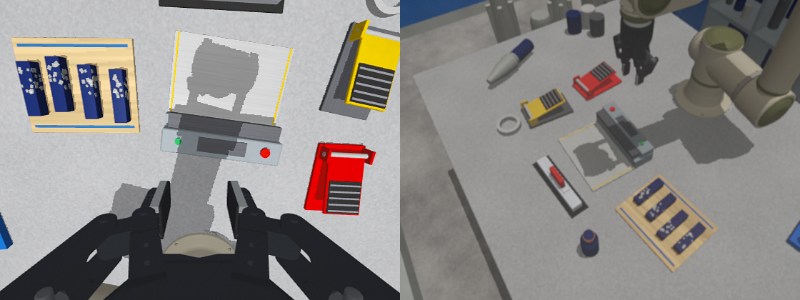

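All four blanks lie flat and separate on the board, and the straightedge stands on its rest at (560,183) in the scene view. I check its pose from the top camera once more and hand in.

Run:
```python
from h import *
i=camera_info('top');p,d=capture('top');z,H,S,V=masks(p,d,i)
q=plane(i,36);x,y=q[...,0],q[...,1]
print('handle');comps(((H<8)|(H>172))&(S>140)&(x>600),plane(i,73),z,20)
print('bar');comps((x>600)&(x<760)&(z>15)&(y>-130)&(y<200),plane(i,29),z,100)
print('blanks');comps((y>180)&(y<460)&(x>350)&(x<560)&(z>22)&(z<60),q,z,200)
```

```text
handle
[258. 127.] 172 [676.4  31.4] [63.2 16.9] -86.21 mean [676.3  32.2] 70.3
bar
[258. 131.] 1235 [676.5  32.9] [218.4  38.5] -86.44 mean [676.7  33.4] 28.2
blanks
[134. 215.] 517 [464.8 349.2] [109.6  30.9] 6.49 mean [465.2 349.6] 34.3
[159. 218.] 507 [457.  286.4] [108.8  30.2] 6.73 mean [456.8 286.7] 34.0
[184. 218.] 496 [454.9 224.1] [109.6  29.3] 6.56 mean [454.8 224.2] 34.1
[111. 222.] 535 [449.2 407. ] [109.7  31.2] 6.57 mean [448.8 407.1] 33.5
```

```bash
python3 -c "
from rig import ctrl
print(ctrl.finish_job())"
```

```text
the job is handed in; nothing more can be done
None
```

The job is done and handed in: all four blanks were squared against the fence, the yellow pedal was pressed to its stop and released, the straightedge is upright on its rest, and the blanks lie flat and apart on the board.

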